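# Draw a board carrier tight with its cam lock

## Task

Two test stations stand on the bench, each with a circuit board on a sliding carrier. Lock the one with the blue board: turn the red grip of its cam clockwise, seen from above, as far as it goes, so that the curved slot draws the headed brass stud and the carrier tight up to the contact block, then let go. Leave the cam of the station with the green board unlocked.

Things in the scene. Friction and masses are not known exactly. Their poses are not given: they have to be found in the camera images.
- blue_grip (a point): Centre of the red grip bar (52 long, 12 thick, 28 mm high) on the cam of the station with the blue board. It lies on the cam's fixed vertical axis, 48 mm above the bench; the bar's underside is at 31 mm, its top at 59 mm. x runs along the bar, y across it, z up, turning with the cam; unlocked, the bar stands 45 degrees off the line to the stud. Below is a steel cam plate 92 mm across; all else is under 32 mm high.
- blue_stud (a point): Top centre of the headed brass stud (head 14 mm across) that stands on the front tongue of the carrier with the blue board, 29.5 mm above the bench. The carrier slides between guide rails towards the cam axis. Horizontally the stud is 33 to 34.5 mm from the cam axis when unlocked and 25 mm when drawn tight.
- blue_cam (a joint): Turn of the cam of the station with the blue board in rad, growing clockwise seen from above: 0 to 0.2 unlocked (stud in the mouth of the slot), stud fully drawn in from about 1.15, stop at 1.45. Light friction (0.05 Nm, at most 0.2 Nm with the carrier); it stays where it is left.
- green_cam (a joint): The same for the other, alike station that carries the smaller green board; it is unlocked (0 to 0.2) and shall stay so. The two stations may stand either way round, left or right.

How it is judged:
By the outcome, as a careful person would: the job done as asked, in the order asked, and still so for the second after the job is handed in, with the robot touching nothing.
It also fails if it takes over 32 s, if anything falls off the work surface, if the arm or the gripper's body presses on something with over 40 N, if the wrist force passes 120 N, or if a joint passes its speed limit or range.

## Robot

A 6-joint arm with a two-finger parallel gripper is mounted at the origin on a cart in front of the work surface, level with it; the furniture and walls round the work are solid. World frame = base frame: x ahead of the robot, y to its left, z up, the work surface at z = 0. Lengths are in m, angles in rad, forces in N, time in s.
With the tool pointing down it reaches from about 0.275 to 0.75 m from the base axis. Payload 10.2 kg.
Tool frame: the origin (TCP) lies midway between the tips of the shut fingers; the grasp point (between the pads) lies 19 mm behind it; z points along the fingers, y is the line along which they close (so a half turn about z gives the same grasp; the last joint's range is limited). The gripper opens to 88 mm and grips with 3 to 60 N. Pads are 18 mm wide; open, the fingers measure 123 mm over their backs; the gripper's body (75 mm by 187 mm) begins 45 mm behind the grasp point.
Start: joints at [0.975, 0.313, 1.498, -0, 1.331, -0.223], TCP at [0.191, 0.489, 0.239] pointing down, gripper open.
Joint ranges: [-2.94, 2.94], [-0.97, 2.17], [0.19, 2.56], [-1.23, 4.37], [0.02, 3.11], [-2.88, 2.88]. Speed limits (rad/s): [2.39, 2.39, 3.01, 3.14, 3.14, 3.14].

## Interface

Orientations are given as a rotation vector (axis times angle).
In Python, from station import manip, telemetry, read_camera, camera_model gives the robot as it stands. The module is installed in compiled form; this text tells all that it offers. Calls block until the motion is done:
- manip.reach(position, orientation): joint-space move of the TCP to a pose.
- manip.move_l(position, attitude=None, max_speed=0.15): straight line of the TCP; attitude=None keeps the orientation; max_speed is the mean speed in m/s.
- manip.move_j(angles): joint-space move.
- manip.move_gripper(opening, force=None): finger opening in m; force is the grip in N (None keeps the last); returns when the fingers have stopped.
- manip.hold(seconds).
- manip.solve_ik(position, orientation): joint angles nearest the present ones, or None.
- telemetry.sense(): the state.
- read_camera(name): name is "scene" or "top" or "wrist"; returns the picture (420x560x3 uint8, red, green, blue); there is no depth.
- camera_model(name): a dict with "K" (3x3 intrinsics, pixels), "R" (3x3) and "t" (3): a world point X has camera coordinates R X + t; the wrist camera has in their place "tool_from_camera" (4x4, takes a point from camera to tool coordinates, whose origin is the TCP and whose axes are the flange's). Camera axes: x right, y down, z forward; pixel columns grow to the right and rows downward; lengths in m; the calibration is good to about 2 mm. A picture is of the moment at which its call begins: read the wrist's pose just before it. camera_model takes no time and is no camera call.
A pose or a line that the arm cannot do raises manip.PlanningError and nothing moves.
- manip.finish_job(): hands the job in; it is judged then, once.
The state is a dict: "time": time; "joint_pos": joint angles; "qd": joint speeds; "effort": joint torques, N m; "position": TCP position; "ee_rot": TCP orientation; "wrist_force": force on the tool from outside, world axes, zero at the start; "torque": the same for the moment, N m; "gripper_width": finger opening in m; "gripper_force": force on a finger pad.
Only numpy, scipy, OpenCV 4.12 (cv2) and the standard library are available. Lean on these libraries where they do the work, as an engineer would, in place of code of your own. Each camera call takes 0.05 s, during which the arm holds its last target. There are 200 camera calls.

## Working session

There is one attempt and no reset: what is moved stays moved. The work goes in short steps, each a Python script; the robot and the scene stay as the last script left them, time stands still between calls to the robot, and variables do not carry over. Pictures are saved under pics/ and viewed, at most 10 in all, crops included, and the job is handed in when it is done.

```bash
mkdir -p pics
python3 - <<'E'
from station import manip, telemetry, read_camera, camera_model
import cv2,numpy as np
for n in("top","scene"):
    im=read_camera(n); np.save(f'pics/{n}.npy',im); cv2.imwrite(f'pics/{n}0.png',im[:,:,::-1])
    m=camera_model(n); print(n,m['K'],m['R'],m['t'])
print(camera_model("wrist")); s=telemetry.sense(); print(s)
E
```

```text
top [[383.88511416   0.         277.10722525]
 [  0.         383.88511416 204.19703808]
 [  0.           0.           1.        ]] [[-0.00754051 -0.99985186  0.01547261]
 [-0.98581355  0.00483834 -0.16777435]
 [ 0.16767463 -0.01651822 -0.985704  ]] [-0.01210365  0.5436587   0.83619912]
scene [[464.26900161   0.         284.87921136]
 [  0.         464.26900161 209.15861933]
 [  0.           0.           1.        ]] [[ 0.62857187 -0.77773485 -0.00508904]
 [-0.49889801 -0.39817662 -0.76977669]
 [ 0.59665582  0.48639889 -0.638293  ]] [-0.32989372  0.33407475  0.59855012]
{'K': array([[302.01251257,   0.        , 283.53390992],
       [  0.        , 302.01251257, 209.46431483],
       [  0.        ,   0.        ,   1.        ]]), 'tool_from_camera': array([[-8.21136185e-05, -9.54796403e-01, -2.97260528e-01,
         7.65731756e-02],
       [ 9.99999763e-01,  1.24948193e-04, -6.77566190e-04,
        -6.44575278e-05],
       [ 6.84079927e-04, -2.97260513e-01,  9.54796166e-01,
        -1.45627330e-01],
       [ 0.00000000e+00,  0.00000000e+00,  0.00000000e+00,
         1.00000000e+00]])}
{'time': 0.1, 'joint_pos': array([ 9.74588119e-01,  3.13388615e-01,  1.49830788e+00,  2.11265139e-05,
        1.33102612e+00, -2.23411278e-01]), 'qd': array([-0.000854  , -0.00078714, -0.00260343,  0.00060562, -0.00025906,
        0.00041129]), 'effort': array([ 3.26801412e-03, -4.02818048e+01, -2.52644795e+01,  6.95833541e-02,
        3.41742311e-02, -7.15085821e-05]), 'position': array([0.19110914, 0.48875858, 0.23824112]), 'ee_rot': array([-5.82123713e-01, -3.08671135e+00,  1.61487430e-03]), 'wrist_force': array([ 0.59230046, -0.08530163,  0.61998621]), 'torque': array([-0.01149649, -0.01127616, -0.03036379]), 'gripper_force': 0.0, 'gripper_width': 0.08822240148413212}
```

View pics/top0.png

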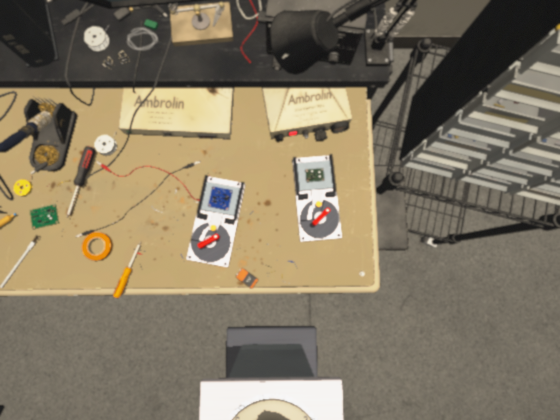

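View pics/scene0.png

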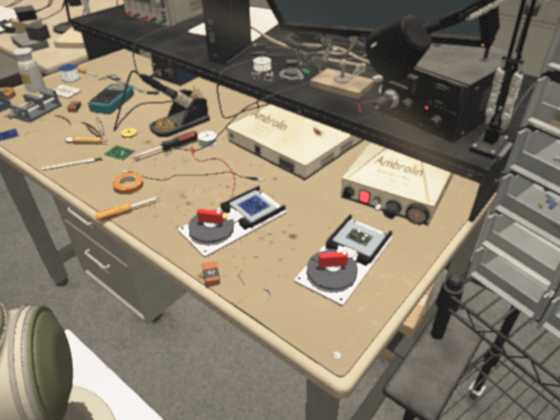

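The top view shows the blue station on the left: cam and red grip near (208,241), board at (220,198). The green station is on the right, grip near (320,217). In the scene view the grips are near (210,216) for blue and (333,259) for green. I'll triangulate the red grips next and go look with the wrist camera.

```bash
cat > h.py <<'E'
from station import manip, telemetry, read_camera, camera_model
import cv2,numpy as np
from scipy.spatial.transform import Rotation as Ro
def cam(name,s=None):
    m=camera_model(name); K=m['K']
    if name!='wrist': R=m['R'];c=-R.T@m['t'];return K,R.T,c
    T=m['tool_from_camera'];W=Ro.from_rotvec(s['ee_rot']).as_matrix()
    return K,W@T[:3,:3],W@T[:3,3]+s['position']
def ray(cm,px):
    K,Rw,c=cm; d=Rw@np.linalg.inv(K)@np.array([px[0],px[1],1.]); return c,d/np.linalg.norm(d)
def plane(cm,px,z):
    c,d=ray(cm,px); return c+d*(z-c[2])/d[2]
def tri(rays):
    A=sum(np.eye(3)-np.outer(d,d) for c,d in rays); b=sum((np.eye(3)-np.outer(d,d))@c for c,d in rays)
    return np.linalg.solve(A,b)
def blobs(im,lo,hi,amin):
    h=cv2.cvtColor(im,cv2.COLOR_RGB2HSV).copy(); h[...,0]=(h[...,0].astype(int)+90)%180  # red at 90
    m=cv2.inRange(h,np.array(lo),np.array(hi))
    n,l,st,ce=cv2.connectedComponentsWithStats(m)
    return m,l,[(i,st[i,4],ce[i]) for i in range(1,n) if st[i,4]>=amin]
RED=((84,160,70),(95,255,255))
def down(yaw):  # tool x axis at heading yaw, z down
    c,s=np.cos(yaw),np.sin(yaw)
    return Ro.from_matrix(np.array([[c,s,0],[s,-c,0],[0,0,-1]])).as_rotvec()
E
python3 - <<'E'
from h import *
C={}
for n in("top","scene"):
    im=np.load(f'pics/{n}.npy'); C[n]=cam(n)
    for b in blobs(im,*RED,15)[2]: print(n,b[1],b[2].round(1),plane(C[n],b[2],.05).round(3))
print(plane(C['top'],(220,198),.02),plane(C['top'],(315,176),.02))
W=Ro.from_rotvec(telemetry.sense()['ee_rot']).as_matrix();print(W.round(2))
E
```

```text
top 31 [292.5 132.9] [ 0.714 -0.053  0.05 ]
top 16 [ 89.2 152.5] [0.667 0.42  0.05 ]
top 15 [ 87.5 162.3] [0.643 0.422 0.05 ]
top 18 [105.2 167.4] [0.631 0.381 0.05 ]
top 73 [319.5 217.3] [ 0.512 -0.112  0.05 ]
top 101 [207.  241.5] [0.459 0.143 0.05 ]
scene 39 [364.1 196.8] [ 0.698 -0.069  0.05 ]
scene 239 [209.3 215.7] [0.458 0.136 0.05 ]
scene 307 [332.3 258.9] [ 0.512 -0.118  0.05 ]
[0.56354878 0.11919931 0.02      ] [ 0.61621732 -0.10742495  0.02      ]
[[-0.93  0.36 -0.  ]
 [ 0.36  0.93 -0.  ]
 [ 0.   -0.   -1.  ]]
```

Run:
```python
from h import *
p=np.array([.458,.14,.17]); u=np.array([np.cos(2.16),np.sin(2.16),0])
ims=[]
for k,off in enumerate((-0.075,-0.005)):
    q=p+u*off+(0,0,0)
    manip.reach(q,down(2.16)) ; manip.hold(.2)
    s=telemetry.sense(); im=read_camera('wrist')
    np.savez(f'pics/w{k}.npz',im=im,ee_rot=s['ee_rot'],position=s['position']); ims.append(im[:,:,::-1])
    print(s['time'],s['position'],s['joint_pos'].round(2))
    for b in blobs(im,*RED,100)[2]: print(b, plane(cam('wrist',s),b[2],.055))
cv2.imwrite('pics/w01.png',cv2.resize(np.vstack(ims),(800,600) if 0 else (400,600)))
for k in(0,1): cv2.imwrite(f'pics/w{k}.png',ims[k])
```

```text
2.175 [0.49963272 0.07818541 0.17009414] [-0.08  0.34  1.65  0.    1.15 -0.67]
(3, np.int32(570), array([480.21578947, 119.45438596])) [0.59404384 0.22966096 0.055     ]
(4, np.int32(861), array([285.92102207, 118.728223  ])) [0.46019317 0.14071624 0.055     ]
(7, np.int32(559), array([197.69946333, 357.72629696])) [ 0.51840909 -0.11449944  0.055     ]
2.8083 [0.46129105 0.13521278 0.16995854] [ 0.04  0.29  1.73 -0.    1.13 -0.55]
(2, np.int32(679), array([491.53608247, 165.90427099])) [0.59161438 0.26397419 0.055     ]
(3, np.int32(733), array([285.91132333, 197.06002729])) [0.45923519 0.14218758 0.055     ]
(6, np.int32(171), array([199.93567251, 381.42105263])) [ 0.49730537 -0.08437685  0.055     ]
```

View pics/w0.png

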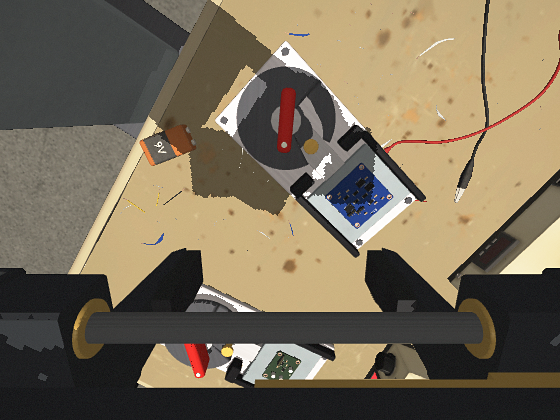

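View pics/w1.png

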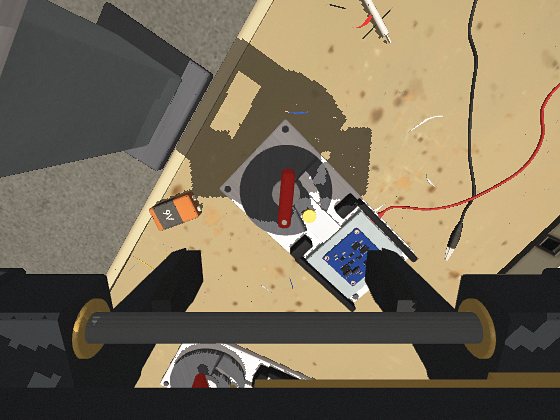

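Both wrist views show the blue station clearly. The red bar is centred at about (286,119) in w0 and (286,197) in w1, with the yellow stud at about (311,146) and (309,216). Now I'll triangulate both, including the axis direction.

Run:
```python
from h import *
rb,rs,e1,e2=[],[],[],[]
for k in(0,1):
    d=np.load(f'pics/w{k}.npz'); im=d['im']; c=cam('wrist',d)
    m,l,B=blobs(im,*RED,300); i=min(B,key=lambda b:abs(b[2][0]-286))[0]
    pts=np.argwhere(l==i)[:,::-1].astype(np.float32); r=cv2.minAreaRect(pts)
    v=cv2.boxPoints(r); v=v[np.argsort(v[:,1])]; a=v[:2].mean(0); b=v[2:].mean(0)
    A,Bq=plane(c,a,.059),plane(c,b,.059); print(k,r,'heading',np.degrees(np.arctan2(*(A-Bq)[1::-1])),'len',np.linalg.norm(A-Bq),(A+Bq)/2)
    rb.append(ray(c,r[0])); e1.append(ray(c,a)); e2.append(ray(c,b))
    _,_,Y=blobs(im,(105,110,120),(125,255,255),20)
    Y=[y for y in Y if np.hypot(*(y[2]-((311,146),(309,216))[k]))<10]; y=max(Y,key=lambda t:t[1])
    print('stud',y, plane(c,y[2],.0295)); rs.append(ray(c,y[2]))
print('bar',tri(rb),'ends',tri(e1),tri(e2),'stud',tri(rs))
```

```text
0 ((285.6844177246094, 119.97132110595703), (14.395183563232422, 64.64252471923828), 5.19442892074585) heading 118.51370609789952 len 0.050577056029466994 [0.46089602 0.1391472  0.059     ]
stud (33, np.int32(167), array([310.49101796, 146.14371257])) [0.49317556 0.13303834 0.0295    ]
1 ((285.87237548828125, 197.9890594482422), (13.464913368225098, 58.64211654663086), 4.899092674255371) heading 119.09338248083543 len 0.053419615555392166 [0.45944585 0.14164374 0.059     ]
stud (33, np.int32(142), array([308.80985915, 215.59859155])) [0.49286002 0.13340265 0.0295    ]
bar [0.46075505 0.139781   0.04766207] ends [0.448286   0.16268307 0.0417888 ] [0.47344261 0.1164826  0.05350749] stud [0.49340215 0.1329596  0.02750083]
```

Run:
```python
from h import *
y0=np.radians(118.8); P=np.array([.4602,.1402,.037])
def pr(t):
    s=telemetry.sense(); print(t,round(s['time'],2),s['position'].round(4),s['wrist_force'].round(1),s['torque'].round(2),round(s['gripper_width'],4),round(s['gripper_force'],1)); return s
manip.reach(P+[0,0,.06],down(y0)); manip.move_gripper(.05)
pr('above'); manip.move_l(P); pr('down')
manip.move_gripper(.0,20); pr('grip')
manip.move_l(P,down(y0-np.radians(8))); pr('turn8')
```

```text
above 3.96 [0.4602 0.1402 0.097 ] [-0.2 -0.6 -0.1] [-0.05 -0.05 -0.01] 0.05 0.0
down 4.51 [0.4605 0.1402 0.0375] [0.3 0.3 1. ] [-0.07 -0.02 -0.  ] 0.0497 0.0
grip 5.17 [0.4603 0.1402 0.0372] [0.6 1.5 1.8] [ 0.08  0.02 -0.03] 0.0119 20.0
turn8 5.46 [0.4605 0.1403 0.0372] [1.4 0.9 1.7] [ 0.24 -0.08  0.01] 0.0123 20.0
```

Run:
```python
from h import *
y0=np.radians(118.8); P=np.array([.4602,.1402,.037])
for a in list(range(14,69,6))+list(range(71,96,2)):
    manip.move_l(P,down(y0-np.radians(a))); manip.hold(.08)
    s=telemetry.sense(); W=Ro.from_rotvec(s['ee_rot']).as_matrix()
    print(a,round(s['time'],2),s['wrist_force'].round(1),s['torque'].round(2),'yaw',np.degrees(np.arctan2(W[1,0],W[0,0])).round(1),round(s['gripper_width'],4))
    if abs(s['torque'][2])>.8 or np.linalg.norm(s['wrist_force'])>30: break
```

```text
14 5.8 [2.2 2.4 0.8] [ 0.33 -0.23  0.02] yaw 105.0 0.0122
20 6.14 [3.5 3.4 2.4] [ 0.37 -0.46 -0.03] yaw 99.0 0.0115
26 6.48 [4.1 2.5 2.1] [ 0.4  -0.55 -0.02] yaw 93.0 0.0116
32 6.83 [4.3 3.2 1.4] [ 0.41 -0.59 -0.04] yaw 86.9 0.0119
38 7.17 [4.7 3.5 1.1] [ 0.44 -0.61 -0.04] yaw 81.0 0.012
44 7.51 [ 5.7  2.3 -0.3] [ 0.42 -0.69 -0.07] yaw 74.9 0.0117
50 7.85 [5.2 2.7 0.5] [ 0.4  -0.73 -0.03] yaw 69.0 0.0118
56 8.19 [ 6.9  2.4 -0.6] [ 0.4  -0.71  0.04] yaw 63.0 0.0116
62 8.53 [ 5.6  2.1 -0.1] [ 0.34 -0.74 -0.1 ] yaw 56.9 0.012
68 8.88 [ 5.8  2.1 -0.4] [ 0.26 -0.78 -0.02] yaw 50.9 0.0117
71 9.21 [ 6.   2.  -0.7] [ 0.3  -0.85 -0.02] yaw 47.9 0.0118
73 9.54 [ 6.9  2.1 -0.2] [ 0.22 -0.85 -0.06] yaw 46.0 0.0119
75 9.88 [ 6.8  1.7 -0.8] [ 0.24 -0.88 -0.05] yaw 43.9 0.0119
77 10.21 [ 7.5  1.6 -1. ] [ 0.21 -0.86 -0.03] yaw 42.0 0.0121
79 10.54 [ 6.8  1.2 -0.5] [ 0.24 -0.88  0.3 ] yaw 40.0 0.0117
81 10.88 [ 7.4  1.1 -0.2] [ 0.18 -0.85  0.43] yaw 38.0 0.0124
83 11.21 [4.9 0.8 0.8] [-0.01 -0.71  0.52] yaw 36.0 0.0126
85 11.54 [ 5.2 -0.5  2.4] [-0.32 -0.69  0.57] yaw 34.0 0.013
87 11.88 [ 5.  -2.2  1.7] [-0.33 -0.71  0.57] yaw 32.0 0.0137
89 12.21 [ 4.6 -1.3  2.3] [-0.37 -0.56  0.61] yaw 30.0 0.0141
91 12.54 [ 5.3 -2.1  2.4] [-0.38 -0.61  0.69] yaw 28.0 0.0148
93 12.88 [ 6.7 -1.5  1.9] [-0.13 -0.76  0.71] yaw 26.0 0.0157
95 13.21 [ 5.5 -0.8  1.1] [-0.19 -0.72  0.76] yaw 24.0 0.0161
```

The torque rose from about 79° of turn, which is the expected stop. After that the pads only slipped on the bar. I'll release, retreat and look.

Run:
```python
from h import *
y0=np.radians(118.8); P=np.array([.4602,.1402,.037])
manip.move_l(P,down(y0-np.radians(84)))
manip.move_gripper(.06); manip.move_l(P+[0,0,.08]); manip.reach([.5,.078,.17],down(2.16)); manip.hold(.2)
s=telemetry.sense(); im=read_camera('wrist'); c=cam('wrist',s)
cv2.imwrite('pics/w2.png',im[:,:,::-1])
m,l,B=blobs(im,*RED,300); i=min(B,key=lambda b:np.hypot(*(b[2]-(286,119))))[0]
r=cv2.minAreaRect(np.argwhere(l==i)[:,::-1].astype(np.float32)); v=cv2.boxPoints(r)
e=[(v[j]+v[(j+1)%4])/2 for j in range(4)]; L=[np.linalg.norm(e[0]-e[2]),np.linalg.norm(e[1]-e[3])]; k=int(np.argmax(L))
A,B2=plane(c,e[k],.055),plane(c,e[k+2],.055); print('bar heading',np.degrees(np.arctan2(*(A-B2)[1::-1])),(A+B2)/2)
Y=[y for y in blobs(im,(105,110,120),(125,255,255),20)[2] if np.hypot(*(y[2]-(305,140)))<25]
for y in Y: q=plane(c,y[2],.0295); print('stud',y[1:],q,np.linalg.norm(q[:2]-P[:2]))
print(s['time'],s['wrist_force'])
```

```text
bar heading 40.88260928501188 [0.4609546  0.13928831 0.055     ]
stud (np.int32(174), array([303.1954023 , 140.65517241])) [0.48493137 0.13329665 0.0295    ] 0.025676780087934867
16.7417 [-0.36621853  0.46691535 -0.13025129]
```

View pics/w2.png

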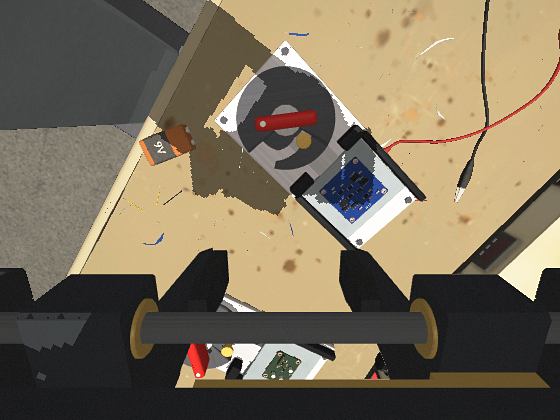

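The bar, at (286,120), has turned about 78° to the stop. The stud, at (303,141), is drawn in to about 25 mm from the cam axis. The green station looks untouched.

```bash
python3 -c "
from station import manip
print(manip.finish_job())"
```

```text
the job is handed in; nothing more can be done
None
```

The blue station is locked: its cam is turned clockwise to the stop and the stud drawn in to about 25 mm from the axis; the arm is clear, the green station was left alone, and the job is handed in.

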